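# Dip-gauge check of a bench vacuum pump

## Task

Put the vacuum pump into its level check by pressing its three keys one at a time, the large key, then the middle-sized one, then the small one, each well down and let up again. Then take the dip gauge from its rest, slide it into the pump's slanting dip tube until its collar stops against the mouth, and draw it right out again. Finish still holding the gauge, level and still, with its tip over the white drip tray about 15 cm above the worktop so that it can be read; leave the tray and the glassware, bottle and timer around where they are.

Things in the scene. Friction and masses are not known exactly. Their poses are not given: they have to be found in the camera images.
- pump: small grey bench vacuum pump, fixed; origin on the worktop, x axis level from the housing towards the dip tube. Housing 140 x 160 mm, from x = -152 to -12 mm, with a flat dark lid 91 mm high that carries the three keys on the line x = -85 mm, at y = -48, 0 and 48 mm. The dip tube rises slantwise from x = 0
- key_large (a joint): travel of the pump's large key, m: 0 up, grows as it is pressed, 0.006 fully down; spring return, 1.5 N to start moving and 5 N fully down; it counts as pressed beyond 0.004
- key_large_top (a point): centre of the flat top of the large key, a black round push button 36 mm in diameter, pressed straight down; its top stands 10 mm out of its grey round housing, 113 mm above the worktop. The three keys stand in a row, 48 mm from centre to centre, in any order
- key_middle (a joint): travel of the pump's middle key, m: 0 up, grows as it is pressed, 0.006 fully down; spring return, 1.5 N to start moving and 5 N fully down; it counts as pressed beyond 0.004
- key_middle_top (a point): centre of the flat top of the middle key, a black round push button 24 mm in diameter, pressed straight down; its top stands 10 mm out of its grey round housing, 113 mm above the worktop. The three keys stand in a row, 48 mm from centre to centre, in any order
- key_small (a joint): travel of the pump's small key, m: 0 up, grows as it is pressed, 0.006 fully down; spring return, 1.5 N to start moving and 5 N fully down; it counts as pressed beyond 0.004
- key_small_top (a point): centre of the flat top of the small key, a black round push button 14 mm in diameter, pressed straight down; its top stands 10 mm out of its grey round housing, 113 mm above the worktop. The three keys stand in a row, 48 mm from centre to centre, in any order
- guide: the pump's dip tube, steel, 24 mm outside, bore 12 mm, 130 mm deep, slanting 40 degrees above level away from the housing; fixed to the pump. Origin: centre of the mouth (rim 34 mm across, bore flared to 22 mm over the first 12 mm), 114 mm above the worktop; z runs along the bore, out of the tube and upward; y is level
- gauge: dip gauge (gauge rod), 192 mm, 0.09 kg. x runs along the rod to the tip; origin on its axis at the collar's stop face. Steel rod 8 mm thick to x = 120 mm, last 6 mm tapered; square collar 30 x 30 mm, x = 0 to -8; flat grey handle x = -22 to -72, 12 mm thick along y, 30 mm along z (up at the start): pinch it across y from above. Centre of mass near x = +20 mm. Starts level on its rest
- gauge_tip (a point): the free tip of the gauge rod, 120 mm from the collar's stop face
- gauge_grip (a point): the middle of the gauge's flat handle, 47 mm behind the collar's stop face, on the rod's axis
- rest: aluminium parking rest, fixed, base 170 x 60 x 8 mm; two posts with notches open upward carry the gauge's axis 60 mm above the worktop: the collar's post (16 mm thick, 46 wide, 60 high) at x = -39 mm, the rod's post (8 thick, 24 wide, 68 high) at x = +50 mm. Origin on the worktop, x along the gauge to its tip; the collar's stop face is at x = -35 mm
- drip_tray: shallow white rectangular drip tray, 110 mm (its x) by 220 mm (its y), 36 mm high, loose, 0.4 kg; origin at the centre of its underside, z up
- beaker: bystander: small clear beaker 60 mm across, 70 mm high; origin under its centre
- bottle: bystander: white plastic bottle with a red cap, 56 mm across, 113 mm high; origin under its centre
- flask: bystander: clear conical flask, 70 mm across, 125 mm high; origin under its centre
- timer: bystander: small upright white timer, 43 x 66 x 56 mm; origin under its centre

How it is judged (in metres and radians):
On the way, in this order (a step that is already met when the one before it is completed fails the run):
1. the large key is pressed, the others are up (value of joint key_large above 0.004 m and value of joint each of key_middle, key_small below 0.0015 m), for 0.05 s.
2. the middle key is pressed, the others are up (value of joint key_middle above 0.004 m and value of joint each of key_large, key_small below 0.0015 m), for 0.05 s.
3. the small key is pressed, the others are up (value of joint key_small above 0.004 m and value of joint each of key_large, key_middle below 0.0015 m), for 0.05 s.
4. the held gauge is in the dip tube with its collar against the mouth (z of gauge in the frame of guide between -0.004 and 0.003 m and distance between gauge and guide below 0.006 m and angle between the x axis of gauge and the z axis of guide, either way round below 0.09 rad and contact force between the fingers and gauge above 1 N), for 0.2 s.
5. the gauge is drawn right out of the tube (z of gauge_tip in the frame of guide above 0.01 m and contact force between gauge and pump below 0.1 N), for 0.1 s.
At the end, for the whole second after the job is handed in: The gauge is still held by the fingers and at rest, its rod level within 10 degrees, its tip over the drip tray (within its outline) and 8 to 25 cm above the tray's underside, touching neither tray, pump nor rest; all three keys are up (angle between gauge's own x axis and vertical between 1.396 and 1.745 rad and x of gauge_tip in the frame of drip_tray between -0.055 and 0.055 m and y of gauge_tip in the frame of drip_tray between -0.11 and 0.11 m and z of gauge_tip in the frame of drip_tray between 0.08 and 0.25 m and contact force between the fingers and gauge above 1 N and linear speed of gauge below 0.03 m/s and contact force between gauge and drip_tray below 0.1 N and contact force between gauge and pump below 0.1 N and contact force between gauge and rest below 0.1 N and value of joint each of key_large, key_middle, key_small below 0.0015 m); the arm keeps its last pose, push and grip.
It fails at once if two keys are pressed at once (value of joint each of key_large, key_middle above 0.003 m or value of joint each of key_large, key_small above 0.003 m or value of joint each of key_middle, key_small above 0.003 m).
It fails at once if the drip tray is pushed more than 3 cm (distance of drip_tray from where it was at the start of the episode above 0.03 m).
It fails at once if a bystander is moved more than 3 cm or tipped over (distance of any of beaker, bottle, flask, timer from where it was at the start of the episode above 0.03 m or angle between any of beaker, bottle, flask, timer's own z axis and vertical above 0.5 rad).
It also fails if it takes over 67 s, if anything falls off the work surface, if the arm or the gripper's body presses on something with over 40 N, if the wrist force passes 120 N, or if a joint passes its speed limit or range.

## Robot

A 6-joint arm with a two-finger parallel gripper is mounted at the origin on a cart in front of the work surface, level with it; the furniture and walls round the work are solid. World frame = base frame: x ahead of the robot, y to its left, z up, the work surface at z = 0. Lengths are in mm, angles in rad, forces in N, time in s.
With the tool pointing down it reaches from about 350 to 775 mm from the base axis. Payload 7.3 kg.
Tool frame: the origin (TCP) lies midway between the tips of the shut fingers; the grasp point (between the pads) lies 19 mm behind it; z points along the fingers, y is the line along which they close (so a half turn about z gives the same grasp; the last joint's range is limited). The gripper opens to 92 mm and grips with 3 to 60 N. Pads are 19 mm wide; open, the fingers measure 130 mm over their backs; the gripper's body (75 mm by 190 mm) begins 47 mm behind the grasp point.
Start: joints at [-1.322, 0.342, 1.524, -0, 1.275, -0.146], TCP at [201.951, -484.627, 201.641] pointing down, gripper open.
Joint ranges: [-2.53, 2.53], [-0.77, 2.02], [0.04, 2.7], [-1, 4.14], [0.28, 2.66], [-3.11, 3.11]. Speed limits (rad/s): [2.57, 2.57, 3.14, 3.14, 3.14, 3.14].

## Interface

Orientations are given as [roll, pitch, yaw] about the fixed x, y, z axes, in that order (R = Rz(yaw) Ry(pitch) Rx(roll)).
In Python, from plant import readout, vision, order, models gives the robot as it stands. The module is installed in compiled form; this text tells all that it offers.
- The arm moves only by the tool step_arm, never from a script. Its argument "series" is text: rows parted by semicolons, each of 7 numbers parted by spaces: the gripper's target within -1 to 1 (shut at 1, half-way at 0, fully open at -1), then the shift along the tool's x, y, z each as a share of 80 mm, from -1 to 1, then the turn, a rotation vector about the tool's x, y, z each as a share of 2 pi rad, from -1 to 1. In form: jaw x y z ax ay az; .... A call has 1 to 20 rows; each row is the pose to reach, as a shift and turn from the pose commanded when the call began, along the tool's axes at that moment, turning the shorter way round; what a row does not reach only later rows make up. A row lasts 1/10 s, in which the tool goes at most 50 mm and 8.59 degrees, less where a joint would pass 70% of its speed; a pose out of reach is approached as far as the arm can. A call with a number of a shift or a turn outside -1 to 1 is refused whole. A call with a gripper value outside its range is refused whole. The fingers move at their own pace and stop on an object; the grip force is fixed at half the most. Time passes only in rows, so rows that repeat a pose let the fingers close. It gives the time, the measured TCP pose, the force, the opening and the grip force at its end, in the units of the state.
- readout.get_obs(): the state, without advancing time (a new reading comes with each control period).
- vision.capture(name): name is "scene" or "top"; returns a dict with "frame" (384x512x3 uint8, red, green, blue), "depth" (384x512 float32, mm along the optical axis (not along the pixel's ray), 0 where there is no reading), "fovy" (degrees; the focal length in pixels is half the picture's height over the tangent of half this angle, whatever the lens; pixels are square), "cx", "cy" (the principal point, pixels), "k1" (the pictures are not rectified: a ray, as slopes to the right and down, at radius r is drawn at 1 + k1 r^2 times it, then the intrinsics apply), "rvec" (rotation vector, rad) and "tvec" (3), from world to camera coordinates, as OpenCV has them. Camera axes: x right, y down, z forward; pixel columns grow to the right and rows downward; lengths in mm; the calibration is good to about 2 mm. A picture is of the moment at which its call begins.
- order.close_job(): hands the job in; it is judged then, once.
Trained networks look in a picture, given as the dict that the camera call returned (one of the last four; its "shot" number tells which), for a name from the list of things; names that differ only in an ending like _2 or _b are one class to them, and where a whole thing is asked for, a point or a joint stands for the part that bears it (a point fixed in the world has none). Each returns a list of dicts, best first, with "p" (0 to 1); they miss things now and then, are a little off and sometimes report something else, mostly with a low value. They report only what shows in the picture. A call takes as long as a camera call.
- models.look_for(picture, thing): "position" ([column, row] in pixels, amid what is visible of it).
- models.pinpoint(picture, thing): "position" ([column, row] in pixels: a listed point, or the origin of a listed thing).
The state is a dict: "time": time; "joint_positions": joint angles; "dq": joint speeds; "tau": joint torques, N m; "tool_pos": TCP position; "tcp_rot": TCP orientation; "contact_force": force on the tool from outside, world axes, zero at the start; "moment": the same for the moment, N m; "grip_width": finger opening in mm; "finger_force": force on a finger pad.
Only numpy, scipy, OpenCV 4.12 (cv2) and the standard library are available. Lean on these libraries where they do the work, as an engineer would, in place of code of your own. Each camera call takes 0.05 s, during which the arm holds its last target. There are 200 camera calls.

## Working session

There is one attempt and no reset: what is moved stays moved. The work goes in short steps, Python scripts to look and compute and a tool call to move; the robot and the scene stay as the last step left them, time stands still between calls to the robot, and variables do not carry over. Pictures are saved under pics/ and viewed, at most 10 in all, crops included, and the job is handed in when it is done.

Besides the shell and the picture viewer there is one more tool, called after "Request:" as a command line: name --argument value ..., lists and objects as JSON in quotes. step_arm: Moves the arm, as the interface text tells. Shift numbers are shares of 80 mm and turn numbers shares of 2 pi rad, none past 1 either way. Its arguments: {"type":"object","properties":{"series":{"type":"string"}},"required":["series"]}

```bash
mkdir -p pics; cat > h.py <<'E'
import numpy as np, cv2
from scipy.spatial.transform import Rotation as R
from plant import readout, vision, order, models
def K(c):
    f=c["frame"].shape[0]/2/np.tan(np.radians(c["fovy"])/2); return f
def ray(c,px):
    f=K(c); d=np.array([(px[0]-c["cx"])/f,(px[1]-c["cy"])/f]); u=d.copy()
    for _ in range(20): u=d/(1+c["k1"]*(u@u))
    Rm=R.from_rotvec(np.ravel(c["rvec"])).as_matrix(); t=np.ravel(c["tvec"])
    return -Rm.T@t, Rm.T@np.array([u[0],u[1],1.]), u
def onz(c,px,z):
    o,d,_=ray(c,px); return o+d*(z-o[2])/d[2]
def dep(c,px):
    o,d,_=ray(c,px); x,y=int(round(px[0])),int(round(px[1]))
    w=c["depth"][max(0,y-1):y+2,max(0,x-1):x+2]; w=w[w>0]
    return o+d*np.median(w) if len(w) else None
def tri(c1,p1,c2,p2):
    A=np.zeros((3,3));b=np.zeros(3);os=[]
    for c,p in((c1,p1),(c2,p2)):
        o,d,_=ray(c,p);d/=np.linalg.norm(d);M=np.eye(3)-np.outer(d,d);A+=M;b+=M@o;os.append((o,d))
    X=np.linalg.solve(A,b); return X,[np.linalg.norm(np.cross(X-o,d)) for o,d in os]
def proj(c,X):
    Rm=R.from_rotvec(np.ravel(c["rvec"])).as_matrix(); p=Rm@np.asarray(X,float)+np.ravel(c["tvec"])
    u=p[:2]/p[2]; u=u*(1+c["k1"]*(u@u)); return u*K(c)+[c["cx"],c["cy"]]
E
cat > a.py <<'E'
from h import *
np.set_printoptions(precision=1,suppress=True)
S=vision.capture("scene");T=vision.capture("top")
for n,c in(("scene",S),("top",T)):
    cv2.imwrite(f"pics/{n}0.png",cv2.cvtColor(c["frame"],cv2.COLOR_RGB2BGR))
    print(n,c["fovy"],c["k1"],ray(c,(256,192))[0])
for t in "pump key_large_top key_middle_top key_small_top guide gauge gauge_tip gauge_grip rest drip_tray beaker bottle flask timer".split():
    r=[models.pinpoint(c,t) for c in(S,T)]
    out=[t]
    for c,q in zip((S,T),r):
        for k in q[:2]:
            out.append((round(k["p"],2),np.round(k["position"]),dep(c,k["position"])))
    if r[0] and r[1]: out.append(("TRI",*tri(S,r[0][0]["position"],T,r[1][0]["position"])))
    print(*out)
print(readout.get_obs())
E
python3 a.py
```

```text
scene 46.88504577446858 -0.048396215269487904 [-263.4 1242.6  867.9]
top 45.870781025744606 0.04655572397443484 [ 392.    77.6 1450.1]
pump (0.75, array([365., 229.]), array([ 424.4, -252.6,   35.6]))
key_large_top (0.48, array([317., 151.]), array([ 486.5, -335.4,  110.6])) (0.65, array([397., 208.]), array([ 484.4, -330.1,  114.2])) (0.5, array([194., 228.]), array([439.9, 272.1,  67. ])) ('TRI', array([ 484.3, -330.6,  112.9]), [np.float64(0.16197466726652082), np.float64(0.16197466726645227)])
key_middle_top (0.4, array([328., 156.]), array([ 430.7, -326.2,  104.3])) (0.49, array([402., 227.]), array([ 427.3, -343.2,  111.4])) ('TRI', array([ 432.8, -344.9,   97.1]), [np.float64(5.7434382332970255), np.float64(5.743438233297113)])
key_small_top
guide (0.51, array([306., 168.]), array([ 445.7, -156.8,  112. ])) (0.7, array([341., 223.]), array([ 443.1, -164.2,  121.9])) ('TRI', array([ 446.3, -165.1,  108.6]), [np.float64(3.134104413143538), np.float64(3.1341044131435116)])
gauge (0.73, array([244., 234.]), array([427.9, 283.1,  56.1])) (0.6, array([192., 230.]), array([432.6, 279
[... 1585 characters left out ...]
loat64(2.0579307102149063)])
timer (0.58, array([212., 276.]), array([404.1, 479.5,  29.1])) (0.57, array([326., 152.]), array([ 521.3, -504.2,   34.5])) (0.5, array([140., 237.]), array([416.5, 438.8,  53.1])) ('TRI', array([420.8, 454.1,   3.2]), [np.float64(4.156752882974957), np.float64(4.156752882975022)])
{'time': 1.5, 'joint_positions': array([-1.3,  0.3,  1.5, -0. ,  1.3, -0.1]), 'dq': array([-0., -0., -0.,  0.,  0., -0.]), 'tau': array([  0. , -43.1, -24.4,   0.1,   0. ,  -0. ]), 'tool_pos': array([ 202. , -484.6,  201.6]), 'tcp_rot': array([3.1, 0. , 0.4]), 'contact_force': array([0.2, 0.5, 0.2]), 'moment': array([ 0.,  0., -0.]), 'finger_force': 0.0, 'grip_width': 91.643062053326}
```

```bash
python3 - <<'E'
import cv2
a=cv2.imread("pics/scene0.png");b=cv2.imread("pics/top0.png")
cv2.imwrite("pics/s1.png",cv2.resize(a[110:300,150:420],None,fx=2.95,fy=2.95,interpolation=2))
cv2.imwrite("pics/t1.png",cv2.resize(b[110:300,130:430],None,fx=2.66,fy=2.66,interpolation=2))
E
```

```text
(no output)
```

View pics/s1.png

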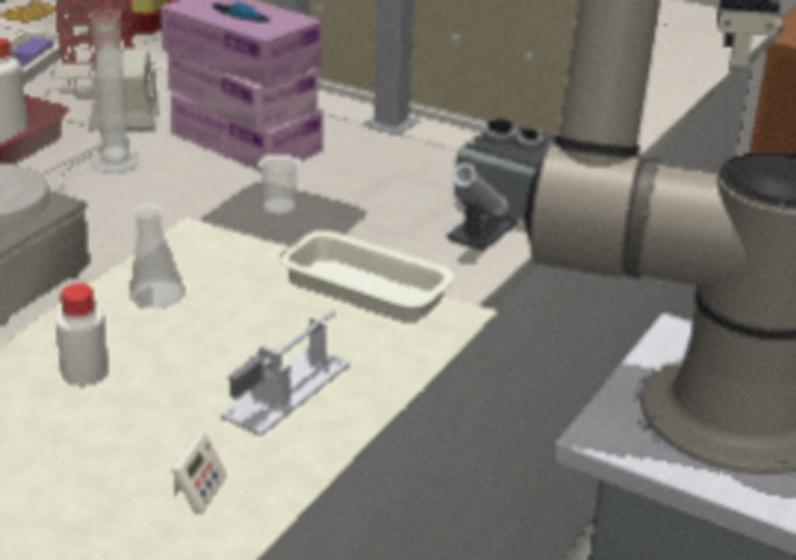

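View pics/t1.png

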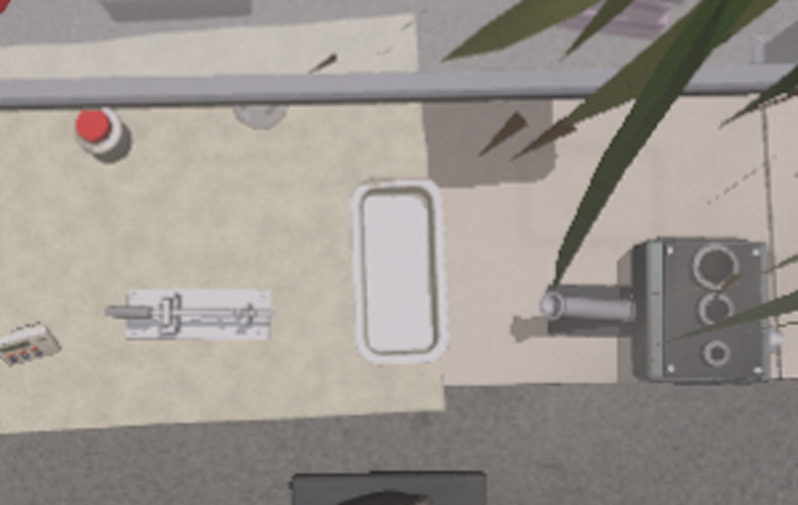

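```bash
cat > b.py <<'E'
from h import *
np.set_printoptions(precision=1,suppress=True)
T=vision.capture("top");S=vision.capture("scene")
np.save("T.npy",T,allow_pickle=True);np.save("S.npy",S,allow_pickle=True)
for n,p in(("L",(398.4,210.4)),("M",(398.8,225.8)),("Sm",(399.2,242.3))): print(n,onz(T,p,113))
print("mouth",onz(T,(337,224),114))
g=np.array([[ (i,j) for i in range(130,440)] for j in range(100,300)]).reshape(-1,2)
P=[]
for p in g:
    o,d,_=ray(T,p); z=T["depth"][p[1],p[0]]
    P.append(o+d*z if z>0 else [np.nan]*3)
P=np.array(P);np.save("P.npy",np.c_[P,g])
def rect(m,name):
    q=P[m][:,:2].astype(np.float32); print(name,len(q),P[m][:,2].mean(),cv2.minAreaRect(q))
x,y,z=P.T
rect((y<-200)&(y>-420)&(abs(z-91)<5)&(x<560)&(x>300),"lid")
rect((y<-200)&(y>-420)&(abs(z-113)<4)&(x<560)&(x>300),"keys")
rect((y<-100)&(y>-200)&(z>90)&(z<140)&(x<500)&(x>400),"mouth")
m=(y<90)&(y>-60)&(x<620)&(x>350)&(z>26)&(z<46); rect(m,"trayrim")
m=(y<380)&(y>140)&(x<520)&(x>360)&(z>50)&(z<85); rect(m,"gauge")
m=(y<380)&(y>300)&(x<520)&(x>360)&(z>50)&(z<90); rect(m,"handle")
m=(y<380)&(y>140)&(x<520)&(x>360)&(z>3)&(z<14); rect(m,"restbase")
f=T["frame"]; s=8
c=cv2.resize(f[196:256,325:425],None,fx=s,fy=s,interpolation=cv2.INTER_CUBIC)
cv2.imwrite("pics/keys.png",c[:,:,::-1])
E
python3 b.py
```

```text
L [ 476.1 -334.9  113. ]
M [ 430.9 -333.6  113. ]
Sm [ 382.9 -332.   113. ]
mouth [ 439.8 -153.1  114. ]
lid 1357 90.4764348862386 ((430.1683044433594, -332.8878173828125), (136.39427185058594, 152.36643981933594), 88.55239868164062)
keys 155 112.47413185024578 ((437.00933837890625, -330.4585876464844), (34.37588119506836, 117.77172088623047), 80.6773910522461)
mouth 144 106.42285302350491 ((435.51513671875, -170.8031005859375), (55.743873596191406, 29.368045806884766), 85.64398956298828)
trayrim 764 35.281001912686214 ((485.6861267089844, 9.458133697509766), (219.19998168945312, 110.31599426269531), 0.755975604057312)
gauge 260 67.10722212321608 ((442.09210205078125, 251.58657836914062), (42.81634521484375, 192.83566284179688), 0.04678715765476227)
handle 78 72.64187486037356 ((442.8235778808594, 323.992431640625), (47.910099029541016, 12.19460678100586), 88.84919738769531)
restbase 1265 6.597961871670473 ((440.0276794433594, 260.2171325683594), (239.47691345214844, 159.8171844482422), 89.98933410644531)
```

View pics/keys.png

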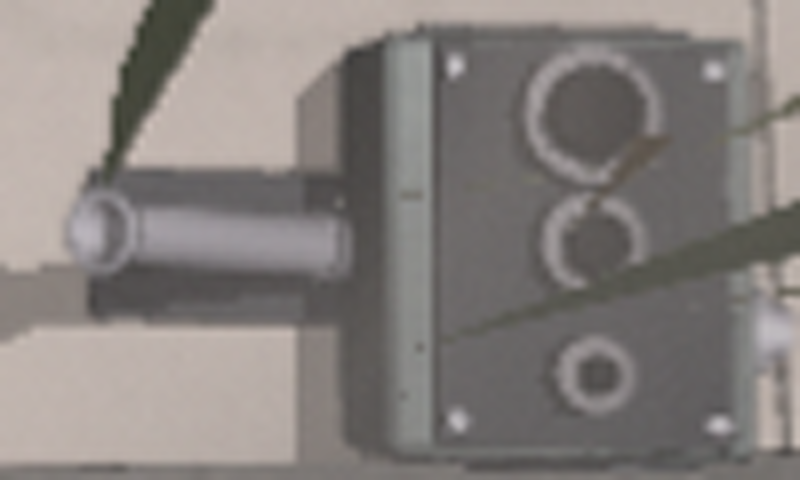

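```bash
cat >> h.py <<'E'
def plan(targets,rpy=None,base=None):
    o=readout.get_obs(); p,e=base if base else (o["tool_pos"],o["tcp_rot"])
    M=R.from_euler("xyz",e)
    print("t %.2f"%o["time"],"p",np.round(p,1),"e",np.round(e,4),"q",np.round(o["joint_positions"],3),"F",np.round(o["contact_force"],1),"w",round(o["grip_width"],1),round(o["finger_force"],1))
    for t in targets:
        s=M.inv().apply(np.asarray(t,float)-p)/80
        w=(M.inv()*R.from_euler("xyz",rpy)).as_rotvec()/2/np.pi if rpy is not None else np.zeros(3)
        print(t,"->",*np.round(s,4),*np.round(w,4))
E
python3 - <<'E'
from h import *
np.set_printoptions(precision=1,suppress=True)
T=np.load("T.npy",allow_pickle=True).item();S=np.load("S.npy",allow_pickle=True).item()
for p in((398.7,209.9),(398.9,225.5),(399.3,242.4)): print(onz(T,p,113))
print(tri(S,(307.6,170.3),T,(337.2,224.2)),onz(T,(337.2,224.2),114), onz(S,(307.6,170.3),114))
# scene keys: crop (499,126),(526,134)
for p in((150+499/2.95,110+126/2.95),(150+526/2.95,110+134/2.95)):print(onz(S,p,113))
print(onz(T,(130+551/2.66,110+303/2.66),114))
plan([(478,-334.5,135)],(np.pi,0,.395))
E
```

```text
[ 477.6 -335.9  113. ]
[ 431.8 -333.9  113. ]
[ 382.6 -332.3  113. ]
(array([ 438.3, -155.7,  106.3]), [np.float64(1.3859384093706222), np.float64(1.3859384093704405)]) [ 439.2 -153.7  114. ] [ 430.  -142.4  114. ]
[ 470.8 -320.5  113. ]
[ 426.8 -317.5  113. ]
[ 440.1 -153.6  114. ]
t 1.60 p [ 201.9 -484.6  201.7] e [3.1 0.  0.4] q [-1.3  0.3  1.5 -0.   1.3 -0.1] F [ 0.   0.2 -0.1] w 91.7 0.0
(478, -334.5, 135) -> 3.9071 -0.4053 0.833 0.0 0.0 -0.0
```

Request:
step_arm --series "1 1 -0.1 0 0 0 0;1 1 -0.1 0 0 0 0;1 1 -0.1 0 0 0 0"

```text
time: 1.9
tool_pos: [275.3, -444.8, 201.7]
tcp_rot: [-3.142, -0.001, 0.398]
contact_force: [-0.4, -1.4, 0.1]
grip_width: 72.0
finger_force: 0.0
```

Request:
step_arm --series "1 1 -0.1 0 0 0 0;1 1 -0.1 0 0 0 0;1 1 -0.1 0 0 0 0"

```text
time: 2.2
tool_pos: [345.6, -407.0, 201.6]
tcp_rot: [3.141, -0.001, 0.398]
contact_force: [-0.5, -0.9, -0.1]
grip_width: 48.5
finger_force: 0.0
```

Request:
step_arm --series "1 1 -0.1 0 0 0 0;1 1 -0.1 0 0 0 0;1 1 -0.1 0 0 0 0"

```text
time: 2.5
tool_pos: [415.9, -369.4, 201.5]
tcp_rot: [3.141, -0.0, 0.398]
contact_force: [-0.3, 0.1, 1.2]
grip_width: 24.6
finger_force: 0.0
```

Request:
step_arm --series "1 0.9 -0.1 0.4 0 0 0;1 0.9 -0.1 0.4 0 0 0;1 0.9 -0.1 0.75 0 0 0;1 0.9 -0.1 0.75 0 0 0;1 0.9 -0.1 0.75 0 0 0"

```text
time: 3.0
tool_pos: [476.4, -336.2, 141.8]
tcp_rot: [-3.141, 0.001, 0.394]
contact_force: [0.6, 0.3, -0.3]
grip_width: 0.4
finger_force: 0.0
```

```bash
python3 -c "
from h import *
plan([(477.5,-335,125),(477.5,-335,107.5),(431.5,-333.5,125),(383,-332.5,125)],(np.pi,0,.395))"
```

```text
t 3.00 p [ 476.4 -336.2  141.8] e [-3.1409e+00  1.1000e-03  3.9370e-01] q [-7.460e-01  4.990e-01  1.447e+00 -1.000e-03  1.197e+00  4.320e-01] F [ 0.6  0.3 -0.3] w 0.4 0.0
(477.5, -335, 125) -> 0.0188 -0.0082 0.2094 -0.0001 0.0002 -0.0002
(477.5, -335, 107.5) -> 0.019 -0.0081 0.4282 -0.0001 0.0002 -0.0002
(431.5, -333.5, 125) -> -0.505 -0.2461 0.2102 -0.0001 0.0002 -0.0002
(383, -332.5, 125) -> -1.0601 -0.4902 0.2109 -0.0001 0.0002 -0.0002
```

Request:
step_arm --series "1 0.02 0 0.25 0 0 0;1 0.02 0 0.36 0 0 0;1 0.02 0 0.43 0 0 0;1 0.02 0 0.43 0 0 0;1 0.02 0 0.43 0 0 0;1 0.02 0 0.43 0 0 0"

```text
time: 3.6
tool_pos: [479.4, -334.8, 108.0]
tcp_rot: [3.14, -0.001, 0.395]
contact_force: [0.2, -0.7, 0.5]
grip_width: 0.9
finger_force: 0.0
```

Request:
step_arm --series "1 0 0 -0.1 0 0 0;1 0 0 -0.22 0 0 0;1 0 0 -0.22 0 0 0;1 -0.52 -0.24 -0.22 0 0 0;1 -0.52 -0.24 -0.22 0 0 0;1 -0.52 -0.24 -0.22 0 0 0"

```text
time: 4.2
tool_pos: [433.0, -333.0, 125.4]
tcp_rot: [3.141, -0.0, 0.394]
contact_force: [-0.2, 0.4, 1.0]
grip_width: 0.3
finger_force: 0.0
```

```bash
python3 -c "
from h import *
plan([(431.5,-333.5,125),(431.5,-333.5,107.5)],(np.pi,0,.395))"
```

```text
t 4.20 p [ 433.  -333.   125.4] e [ 3.1409e+00 -4.0000e-04  3.9360e-01] q [-0.796  0.451  1.578  0.     1.111  0.381] F [-0.2  0.4  1. ] w 0.3 0.0
(431.5, -333.5, 125) -> -0.0199 -0.0008 0.0044 0.0001 -0.0001 -0.0002
(431.5, -333.5, 107.5) -> -0.02 -0.001 0.2231 0.0001 -0.0001 -0.0002
```

Request:
step_arm --series "1 0.51 0.24 0 0 0 0;1 0.51 0.24 0 0 0 0;1 0.51 0.24 0 0 0 0;1 0.51 0.24 0.15 0 0 0;1 0.51 0.24 0.22 0 0 0;1 0.51 0.24 0.22 0 0 0;1 0.51 0.24 0.22 0 0 0;1 0.51 0.24 0.22 0 0 0;1 0.51 0.24 0.22 0 0 0"

```text
time: 5.1
tool_pos: [478.5, -335.0, 107.6]
tcp_rot: [3.141, -0.0, 0.395]
contact_force: [0.3, 1.0, 0.2]
grip_width: 0.3
finger_force: 0.0
```

```bash
python3 -c "
from h import *
plan([(477.5,-335,107)],(np.pi,0,.395))
T=vision.capture('top');S=vision.capture('scene')
np.save('T2.npy',T,allow_pickle=True)
a=T['frame'][170:270,320:440];b=S['frame'][110:210,270:390]
cv2.imwrite('pics/pr.png',np.hstack([cv2.resize(x,None,fx=3.3,fy=3.3,interpolation=2) for x in(a,b)])[:,:,::-1])
plan([])"
```

```text
t 5.10 p [ 478.5 -335.   107.6] e [ 3.1408e+00 -3.0000e-04  3.9460e-01] q [-0.742  0.534  1.489 -0.     1.117  0.434] F [0.3 1.  0.2] w 0.3 0.0
(477.5, -335, 107) -> -0.0111 -0.0046 0.0077 0.0001 -0.0 -0.0001
t 5.20 p [ 478.5 -334.9  107.5] e [ 3.141e+00 -2.000e-04  3.947e-01] q [-0.742  0.534  1.489 -0.     1.117  0.434] F [-0.  -0.1 -0.1] w 0.6 0.0
```

View pics/pr.png

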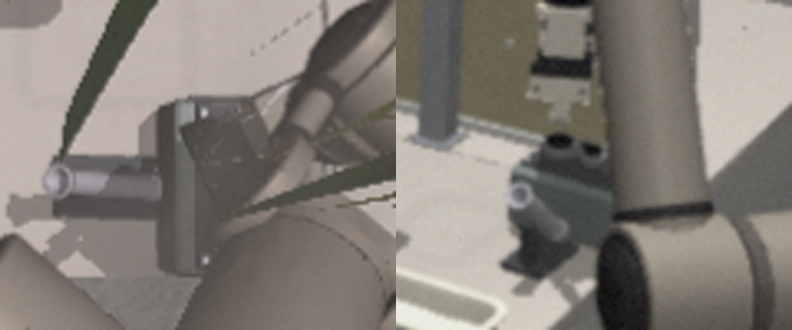

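```bash
python3 -c "
from h import *
np.set_printoptions(precision=1,suppress=True)
T=np.load('T2.npy',allow_pickle=True).item();S=vision.capture('scene')
p=readout.get_obs()['tool_pos']
print('proj tcp',proj(S,p),proj(T,p))
for X in((477.6,-335.9,113),(431.8,-333.9,113),(383,-332.5,113)): print('keys',proj(S,X))
c,r=proj(S,p); c0=int(round(c))
for q in range(138,160): print(q,[dep(S,(k,q)) for k in (c0-2,c0)])
f=S['frame'][130:165,295:345]
cv2.imwrite('pics/tip.png',cv2.resize(f,None,fx=16,fy=16,interpolation=2)[:,:,::-1])
"
```

```text
proj tcp [319.  152.4] [397.8 209.8]
keys [319.4 151.1]
keys [328.9 153.8]
keys [339.5 156.7]
138 [array([ 452.5, -251. ,  206.6]), array([ 444.4, -252.2,  208.1])]
139 [array([ 452.2, -251. ,  202.5]), array([ 444.7, -253.7,  203.3])]
140 [array([ 452.6, -252.5,  197.6]), array([ 445.9, -256.8,  197.7])]
141 [array([ 481.8, -314.2,  165.5]), array([ 472.4, -313.6,  168. ])]
142 [array([ 575.8, -511.4,   71.6]), array([ 473.7, -317.2,  161.9])]
143 [array([ 574.1, -508.6,   67.9]), array([ 473. , -316.4,  157.9])]
144 [array([ 484. , -320.9,  149.2]), array([ 473. , -317.1,  153.2])]
145 [array([ 481.8, -317.1,  146.6]), array([ 473.9, -319.7,  147.6])]
146 [array([ 482.3, -318.9,  141.3]), array([ 473.7, -320.1,  143. ])]
147 [array([ 575.3, -514.5,   45.3]), array([ 476.9, -327.8,  135. ])]
148 [array([ 575. , -514.7,   40.2]), array([ 563.6, -512.5,   43.8])]
149 [array([ 573.5, -512.4,   36.2]), array([ 562.3, -510.6,   39.7])]
150 [array([ 494.5, -347.5,  109.8]), array([ 487.4, -352.2,  109.9])]
151 [array([ 488.6, -335.8,  110.9]), array([ 480.8, -339.1,  111.6])]
152 [array([ 484.4, -327.7,  110.2]), array([ 476.6, -330.9,  111. ])]
153 [array([ 483.2, -325.9,  106.6]), array([ 474.5, -327.2,  108.3])]
154 [array([ 481. , -322. ,  103.9]), array([ 473.5, -325.7,  104.5])]
155 [array([ 479.7, -320.1,  100.3]), array([ 472.2, -323.8,  100.9])]
156 [array([ 477.9, -317.1,   97.2]), array([ 470.9, -321.9,   97.3])]
157 [array([ 476.1, -314.1,   94.2]), array([ 469.8, -320.2,   93.6])]
158 [array([ 474.4, -311.2,   91.1]), array([ 466.8, -314.6,   91.8])]
159 [array([ 469.9, -302.5,   91. ]), array([ 464.8, -311.1,   89.1])]
```

View pics/tip.png

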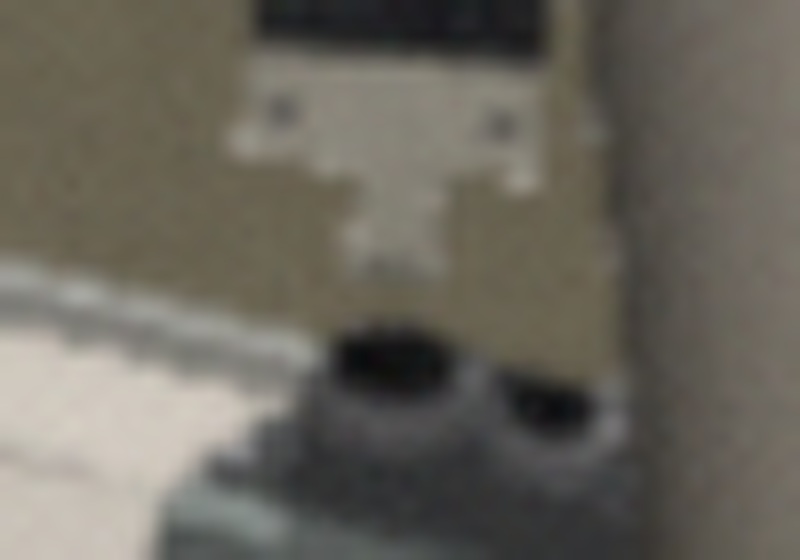

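Request:
step_arm --series "1 0 0 0.1 0 0 0;1 0 0 0.2 0 0 0;1 0 0 0.2 0 0 0;1 0 0 0.2 0 0 0"

```text
time: 5.65
tool_pos: [478.2, -334.6, 90.7]
tcp_rot: [-3.141, 0.0, 0.395]
contact_force: [0.5, -0.9, 0.8]
grip_width: 0.9
finger_force: 0.0
```

Request:
step_arm --series "1 0 0 0.04 0 0 0;1 0 0 0.04 0 0 0;1 0 0 0.04 0 0 0"

```text
time: 5.95
tool_pos: [478.5, -334.9, 88.3]
tcp_rot: [3.141, -0.0, 0.395]
contact_force: [-0.2, 0.5, 0.1]
grip_width: 0.5
finger_force: 0.0
```

Request:
step_arm --series "1 0 0 0.03 0 0 0;1 0 0 0.03 0 0 0;1 0 0 0.03 0 0 0"

```text
time: 6.25
tool_pos: [478.5, -334.9, 85.9]
tcp_rot: [3.141, -0.0, 0.395]
contact_force: [0.4, 0.5, 2.6]
grip_width: 0.8
finger_force: 1.3
```

Request:
step_arm --series "1 0 0 0.03 0 0 0;1 0 0 0.03 0 0 0;1 0 0 0.03 0 0 0"

```text
time: 6.55
tool_pos: [478.5, -335.0, 83.4]
tcp_rot: [3.141, -0.0, 0.395]
contact_force: [0.9, 0.4, 4.7]
grip_width: 0.6
finger_force: 2.0
```

Request:
step_arm --series "1 0 0 0.02 0 0 0;1 0 0 0.02 0 0 0;1 0 0 0.02 0 0 0"

```text
time: 6.85
tool_pos: [478.6, -334.9, 82.1]
tcp_rot: [3.141, -0.0, 0.395]
contact_force: [-1.4, -0.4, 7.3]
grip_width: 0.5
finger_force: 3.5
```

Request:
step_arm --series "1 0 0 -0.15 0 0 0;1 0 0 -0.25 0 0 0;1 0 0 -0.25 0 0 0;1 -0.53 -0.24 -0.25 0 0 0;1 -0.53 -0.24 -0.25 0 0 0;1 -0.53 -0.24 -0.25 0 0 0;1 -0.53 -0.24 -0.12 0 0 0;1 -0.53 -0.24 -0.06 0 0 0;1 -0.53 -0.24 -0.03 0 0 0;1 -0.53 -0.24 0 0 0 0;1 -0.53 -0.24 0 0 0 0;1 -0.53 -0.24 0 0 0 0;1 -0.53 -0.24 0 0 0 0"

```text
time: 8.15
tool_pos: [432.5, -333.6, 82.2]
tcp_rot: [3.14, -0.001, 0.395]
contact_force: [-0.1, 1.1, 5.0]
grip_width: 0.2
finger_force: 2.7
```

Request:
step_arm --series "1 0 0 -0.15 0 0 0;1 0 0 -0.25 0 0 0;1 0 0 -0.25 0 0 0;1 -0.56 -0.24 -0.25 0 0 0;1 -0.56 -0.24 -0.25 0 0 0;1 -0.56 -0.24 -0.25 0 0 0;1 -0.56 -0.24 -0.12 0 0 0;1 -0.56 -0.24 -0.06 0 0 0;1 -0.56 -0.24 -0.03 0 0 0;1 -0.56 -0.24 0 0 0 0;1 -0.56 -0.24 0 0 0 0;1 -0.56 -0.24 0 0 0 0;1 -0.56 -0.24 0 0 0 0"

```text
time: 9.45
tool_pos: [383.8, -333.1, 82.1]
tcp_rot: [3.14, -0.001, 0.395]
contact_force: [-0.2, 0.8, 6.0]
grip_width: 0.6
finger_force: 3.0
```

```bash
python3 -c "
from h import *
plan([(383,-333,82)],(np.pi,0,.395))"
```

```text
t 9.45 p [ 383.8 -333.1   82.1] e [ 3.1404e+00 -6.0000e-04  3.9510e-01] q [-0.866  0.443  1.736  0.     0.962  0.31 ] F [-0.2  0.8  6. ] w 0.6 3.0
(383, -333, 82) -> -0.0085 -0.0048 0.0014 0.0002 -0.0001 0.0
```

Request:
step_arm --series "1 0 0 -0.2 0 0 0;1 0 0 -0.6 0 0 0;1 0 0 -1 0 0 0;-1 0 0 -1 0 0 0"

```text
time: 9.85
tool_pos: [384.9, -334.5, 165.3]
tcp_rot: [3.135, -0.002, 0.395]
contact_force: [0.8, -0.7, -1.1]
grip_width: 4.4
finger_force: 0.0
```

Request:
step_arm --series "-1 0.3 -0.8 -0.5 0 0 -0.187;-1 0.3 -0.8 -0.5 0 0 -0.187;-1 0.3 -0.8 -0.5 0 0 -0.187;-1 0.3 -0.8 -0.5 0 0 -0.187;-1 0.3 -0.8 -0.5 0 0 -0.187;-1 0.3 -0.8 -0.5 0 0 -0.187;-1 0.3 -0.8 -0.5 0 0 -0.187;-1 0.3 -0.8 -0.5 0 0 -0.187;-1 0.3 -0.8 -0.5 0 0 -0.187"

```text
time: 10.75
tool_pos: [380.4, -264.1, 200.6]
tcp_rot: [-3.14, -0.001, 1.571]
contact_force: [0.5, 0.3, -0.0]
grip_width: 75.8
finger_force: 0.0
```

```bash
python3 -c "
from h import *
plan([(442,324,140)],(np.pi,0,np.pi/2))"
```

```text
t 10.75 p [ 380.4 -264.1  200.6] e [-3.1403e+00 -1.2000e-03  1.5711e+00] q [-0.773  0.231  1.684 -0.     1.228 -0.773] F [ 0.5  0.3 -0. ] w 75.8 0.0
(442, 324, 140) -> 7.3503 0.7726 0.7659 -0.0002 -0.0002 0.0
```

Request:
step_arm --series "-1 1 0.1 0 0 0 0;-1 1 0.1 0 0 0 0;-1 1 0.1 0 0 0 0"

```text
time: 11.05
tool_pos: [388.4, -181.4, 201.0]
tcp_rot: [-3.14, -0.002, 1.569]
contact_force: [-0.5, -0.4, 0.1]
grip_width: 91.6
finger_force: 0.0
```

Request:
step_arm --series "-1 1 0.1 0 0 0 0;-1 1 0.1 0 0 0 0;-1 1 0.1 0 0 0 0"

```text
time: 11.35
tool_pos: [396.7, -102.2, 201.3]
tcp_rot: [-3.141, -0.001, 1.57]
contact_force: [0.1, -0.9, -0.1]
grip_width: 91.8
finger_force: 0.0
```

Request:
step_arm --series "-1 1 0.1 0 0 0 0;-1 1 0.1 0 0 0 0;-1 1 0.1 0 0 0 0"

```text
time: 11.65
tool_pos: [405.1, -22.9, 201.3]
tcp_rot: [-3.141, -0.001, 1.57]
contact_force: [-0.8, -0.9, 0.0]
grip_width: 92.1
finger_force: 0.0
```

Request:
step_arm --series "-1 1 0.1 0 0 0 0;-1 1 0.1 0 0 0 0;-1 1 0.1 0 0 0 0"

```text
time: 11.95
tool_pos: [413.6, 56.6, 201.3]
tcp_rot: [3.142, -0.0, 1.57]
contact_force: [0.5, -0.4, 0.6]
grip_width: 91.6
finger_force: 0.0
```

Request:
step_arm --series "-1 1 0.1 0 0 0 0;-1 1 0.1 0 0 0 0;-1 1 0.1 0 0 0 0"

```text
time: 12.25
tool_pos: [422.0, 136.4, 201.3]
tcp_rot: [3.141, -0.0, 1.571]
contact_force: [0.2, 0.0, 1.1]
grip_width: 91.6
finger_force: 0.0
```

Request:
step_arm --series "-1 1 0.1 0 0 0 0;-1 1 0.1 0 0 0 0;-1 1 0.1 0 0 0 0"

```text
time: 12.55
tool_pos: [430.2, 216.2, 201.1]
tcp_rot: [3.141, 0.0, 1.571]
contact_force: [-0.1, -0.5, 0.8]
grip_width: 91.8
finger_force: 0.0
```

Request:
step_arm --series "-1 1 0.1 0 0 0 0;-1 1 0.1 0 0 0 0;-1 1 0.1 0 0 0 0;-1 1 0.1 0 0 0 0"

```text
time: 12.95
tool_pos: [437.8, 293.6, 201.0]
tcp_rot: [-3.141, 0.002, 1.569]
contact_force: [-0.1, -0.0, -0.3]
grip_width: 91.7
finger_force: 0.0
```

```bash
cat > c.py <<'E'
from h import *
np.set_printoptions(precision=1,suppress=True)
plan([(442,324,100),(442,324,38)],(np.pi,0,np.pi/2))
S=vision.capture("scene");T=vision.capture("top")
p=readout.get_obs()["tool_pos"]; print("proj",proj(S,p),proj(T,p),"nominal grip",proj(S,(442,324,60)))
cv2.imwrite("pics/g.png",np.hstack([cv2.resize(S["frame"][150:270,190:290],None,fx=4,fy=4,interpolation=2),cv2.resize(T["frame"][170:290,110:210],None,fx=4,fy=4,interpolation=2)])[:,:,::-1])
E
python3 c.py
```

```text
t 12.95 p [437.8 293.6 201. ] e [-3.1  0.   1.6] q [ 0.4  0.3  1.5 -0.   1.3  0.4] F [-0.1 -0.  -0.3] w 91.7 0.0
(442, 324, 100) -> 0.3821 0.0534 1.262 -0.0001 0.0003 -0.0003
(442, 324, 38) -> 0.3835 0.0539 2.037 -0.0001 0.0003 -0.0003
proj [239.4 195.7] [179.7 227.1] nominal grip [233.2 238.1]
```

View pics/g.png

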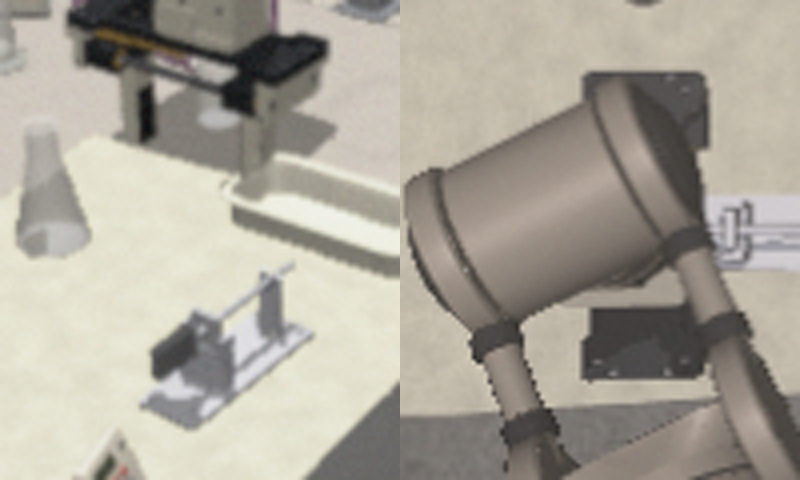

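Request:
step_arm --series "-1 0.38 0.05 0.6 0 0 0;-1 0.38 0.05 0.8 0 0 0;-1 0.38 0.05 0.8 0 0 0"

```text
time: 13.35
tool_pos: [439.7, 323.7, 134.7]
tcp_rot: [-3.136, 0.004, 1.569]
contact_force: [0.4, -0.7, -0.7]
grip_width: 92.2
finger_force: 0.0
```

Request:
step_arm --series "-1 0 0 0.5 0 0 0;-1 0 0 0.8 0 0 0;-1 0 0 0.8 0 0 0"

```text
time: 13.65
tool_pos: [440.2, 323.6, 72.1]
tcp_rot: [-3.138, 0.003, 1.568]
contact_force: [0.4, -0.5, -0.1]
grip_width: 92.0
finger_force: 0.0
```

```bash
python3 -c "
from h import *
plan([(442,324,17)],(np.pi,0,np.pi/2))"
```

```text
t 13.65 p [440.2 323.6  72.1] e [-3.1375e+00  2.8000e-03  1.5685e+00] q [ 4.940e-01  5.190e-01  1.633e+00 -1.000e-03  9.950e-01  4.970e-01] F [ 0.4 -0.5 -0.1] w 92.0 0.0
(442, 324, 17) -> 0.0067 0.0252 0.689 -0.0007 0.0004 -0.0004
```

Request:
step_arm --series "-1 0 0.02 0.4 0 0 0;-1 0 0.02 0.69 0 0 0;-1 0 0.02 0.69 0 0 0;-1 0 0.02 0.69 0 0 0;1 0 0.02 0.69 0 0 0;1 0 0.02 0.69 0 0 0;1 0 0.02 0.69 0 0 0;1 0 0.02 0.69 0 0 0;1 0 0.02 0.69 0 0 0;1 0 0.02 0.69 0 0 0;1 0 0.02 0.69 0 0 0;1 0 0.02 0.69 0 0 0;1 0 0.02 0.69 0 0 0;1 0 0.02 0.69 0 0 0;1 0 0.02 0.69 0 0 0;1 0 0.02 0.69 0 0 0"

```text
time: 15.25
tool_pos: [442.8, 325.7, 18.4]
tcp_rot: [-3.142, 0.0, 1.57]
contact_force: [0.1, -0.3, 0.0]
grip_width: 11.8
finger_force: 29.9
```

Request:
step_arm --series "1 0 0 -0.1 0 0 0;1 0 0 -0.4 0 0 0;1 0 0 -0.8 0 0 0;1 0 0 -1 0 0 0"

```text
time: 15.65
tool_pos: [443.9, 326.3, 101.3]
tcp_rot: [3.138, -0.002, 1.57]
contact_force: [0.1, -0.2, -0.5]
grip_width: 12.1
finger_force: 29.9
```

Request:
step_arm --series "1 -1 0 -1 0 0 0;1 -1 0 -1 0 0 0;1 -1 0 -1 0 0 0;1 -1 0 -1 0 0 0"

```text
time: 16.05
tool_pos: [443.8, 245.2, 180.4]
tcp_rot: [3.138, -0.001, 1.568]
contact_force: [-0.9, 0.2, -1.7]
grip_width: 11.9
finger_force: 29.9
```

Request:
step_arm --series "1 -1 0 -0.5 0 0 0;1 -1 0 -0.5 0 0 0;1 -1 0 -0.5 0 0 0;1 -1 0 -0.5 0 0 0;1 -1 0 -0.5 0 0 0"

```text
time: 16.55
tool_pos: [442.1, 166.8, 217.0]
tcp_rot: [-3.139, -0.0, 1.571]
contact_force: [1.0, -0.2, -1.6]
grip_width: 11.9
finger_force: 29.9
```

```bash
cat > d.py <<'E'
from h import *
np.set_printoptions(precision=1,suppress=True)
plan([])
S=vision.capture("scene");T=vision.capture("top")
np.save("T.npy",T,allow_pickle=True);np.save("S.npy",S,allow_pickle=True)
p=readout.get_obs(); M=R.from_euler("xyz",p["tcp_rot"]); p=p["tool_pos"]
for t,q in (("gauge_tip",(-167,0,-43.6)),("gauge",(-47,0,-43.6)),("gauge_grip",(0,0,-43.6))):
    X=p+M.apply(q); out=[t,"pred",X]
    r=[]
    for c in(S,T):
        k=models.pinpoint(c,t); out.append(proj(c,X)); 
        if k: out.append((round(k[0]["p"],2),np.array(k[0]["position"]))); r.append(k[0]["position"])
    if len(r)==2: out.append(tri(S,r[0],T,r[1]))
    print(*out)
c,r=map(int,proj(S,p+M.apply((-80,0,-43.6)))); 
c2,r2=map(int,proj(T,p+M.apply((-100,0,-43.6))))
print(c,r,c2,r2)
cv2.imwrite("pics/h.png",np.hstack([cv2.resize(x[max(0,b-50):b+50,max(0,a-50):a+50],(400,400),interpolation=2) for x,a,b in((S["frame"],c,r),(T["frame"],c2,r2))])[:,:,::-1])
E
python3 d.py
```

```text
t 16.55 p [442.1 166.8 217. ] e [-3.1 -0.   1.6] q [0.2 0.2 1.6 0.  1.3 0.2] F [ 1.  -0.2 -1.6] w 11.9 29.9
gauge_tip pred [442.3  -0.2 260.8] [287.6 146.4] [288.1 222.1] (0.69, array([291.2, 219.4]))
gauge pred [442.2 119.8 260.8] [269.1 158.2] (0.42, array([271. , 156.7])) [242.3 223.1] (0.7, array([243.6, 225.4])) (array([436.3, 116.5, 266.4]), [np.float64(0.5256375572869674), np.float64(0.5256375572868877)])
gauge_grip pred [442.2 166.8 260.8] [261.2 163.2] (0.69, array([318.6, 184.7])) [224.3 223.5]
274 154 262 222
```

View pics/h.png

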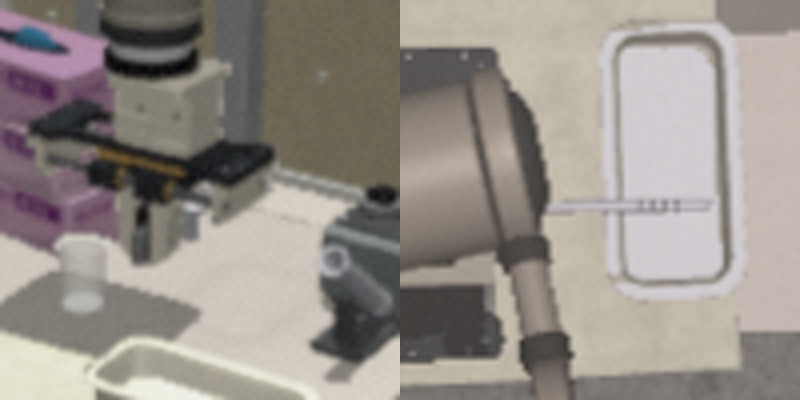

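```bash
cat > e.py <<'E'
from h import *
import sys
np.set_printoptions(precision=4,suppress=True)
def frame(az=np.radians(2.2),el=np.radians(40)):
    u=np.array([np.cos(el)*np.sin(az),np.cos(el)*np.cos(az),np.sin(el)]); y=np.array([np.cos(az),-np.sin(az),0])
    return u,np.c_[u,y,np.cross(u,y)]
u,M=frame(); rpy=R.from_matrix(M).as_euler("xyz")
def tcp(out,mouth=np.array([440.,-154,114]),g=52,d=43.6): return mouth+u*(120+out+g)+M[:,2]*d
if __name__=="__main__": plan([tcp(40),tcp(15),tcp(-120)],rpy); print(rpy)
E
python3 e.py
```

```text
t 16.95 p [442.6 166.1 218.2] e [-3.1413  0.0001  1.5703] q [ 0.197  0.232  1.631 -0.     1.278  0.197] F [ 0.4  0.5 -0.9] w 11.7 29.9
[447.3101  36.2866 216.8714] -> -1.6224 0.0595 0.0169 -0.0021 0.1111 0.0058
[446.5749  17.1496 200.8017] -> -1.8616 0.0505 0.2178 -0.0021 0.1111 0.0058
[442.605  -86.1902 114.0254] -> -3.1533 0.0018 1.3027 -0.0021 0.1111 0.0058
[-3.1416 -0.6981  1.5324]
```

Request:
step_arm --series "1 -0.5 0.05 0 -0.0021 0.1111 0.0058;1 -1 0.05 0 -0.0021 0.1111 0.0058;1 -1 0.05 0 -0.0021 0.1111 0.0058;1 -1 0.05 0 -0.0021 0.1111 0.0058;1 -1 0.05 0 -0.0021 0.1111 0.0058;1 -1 0.05 0 -0.0021 0.1111 0.0058;1 -1 0.05 0 -0.0021 0.1111 0.0058"

```text
time: 17.65
tool_pos: [446.7, 85.0, 218.0]
tcp_rot: [-3.14, -0.696, 1.529]
contact_force: [-0.7, -0.1, -0.3]
grip_width: 12.3
finger_force: 29.9
```

```bash
python3 e.py
```

```text
t 17.65 p [446.7  85.  218. ] e [-3.1398 -0.696   1.529 ] q [-0.466  0.289  1.795  0.631  1.425 -0.639] F [-0.7 -0.1 -0.3] w 12.3 29.9
[447.3101  36.2866 216.8714] -> -0.4762 0.0319 -0.3794 0.0001 0.0003 -0.0004
[446.5749  17.1496 200.8017] -> -0.7887 0.0327 -0.3787 0.0001 0.0003 -0.0004
[442.605  -86.1902 114.0254] -> -2.4762 0.0372 -0.3751 0.0001 0.0003 -0.0004
[-3.1416 -0.6981  1.5324]
```

Request:
step_arm --series "1 -0.48 0.03 -0.38 0 0 0;1 -0.48 0.03 -0.38 0 0 0;1 -0.48 0.03 -0.38 0 0 0;1 -0.48 0.03 -0.38 0 0 0;1 -0.48 0.03 -0.38 0 0 0"

```text
time: 18.15
tool_pos: [446.9, 38.1, 217.4]
tcp_rot: [3.141, -0.697, 1.534]
contact_force: [-0.0, -0.2, -1.5]
grip_width: 12.3
finger_force: 29.9
```

```bash
cat > f.py <<'E'
from e import *
plan([tcp(40),tcp(15),tcp(-120)],rpy)
S=vision.capture("scene");T=vision.capture("top")
np.save("T3.npy",T,allow_pickle=True);np.save("S3.npy",S,allow_pickle=True)
o=readout.get_obs();Q=R.from_euler("xyz",o["tcp_rot"])
for nm,X in (("A",o["tool_pos"]+Q.apply((-172,0,-43.6))),("B",o["tool_pos"]+Q.apply((-172,0,-19))+[0,0,24.6])):
    print(nm,X,proj(S,X),proj(T,X))
for t in("gauge_tip","gauge","guide"):
    r=[models.pinpoint(c,t) for c in(S,T)]; print(t,[[(round(k["p"],2),np.round(k["position"],1)) for k in q[:2]] for q in r], tri(S,r[0][0]["position"],T,r[1][0]["position"])[0] if r[0] and r[1] else "")
cv2.imwrite("pics/i.png",np.hstack([cv2.resize(x,(400,400),interpolation=2) for x in(S["frame"][120:190,260:330],T["frame"][190:260,290:360])])[:,:,::-1])
E
python3 f.py
```

```text
t 18.15 p [446.9  38.1 217.4] e [ 3.141  -0.6972  1.5345] q [-0.555  0.318  1.754  0.595  1.481 -0.7  ] F [-0.  -0.2 -1.5] w 12.3 29.9
[447.3101  36.2866 216.8714] -> -0.0207 0.006 -0.0095 -0.0001 0.0002 0.0003
[446.5749  17.1496 200.8017] -> -0.3332 0.0055 -0.0092 -0.0001 0.0002 0.0003
[442.605  -86.1902 114.0254] -> -2.0207 0.0029 -0.0075 -0.0001 0.0002 0.0003
A [ 440.9781 -121.9955  140.1491] [302.9427 165.3582] [327.7118 223.4602]
B [ 441.5717 -106.2049  145.8953] [300.8726 165.4275] [322.4964 223.286 ]
gauge_tip [[(0.67, array([302.3, 166.7])), (0.49, array([318.1, 184.9]))], []] 
gauge [[(0.61, array([299.3, 165.6])), (0.6, array([289.2, 157. ]))], [(0.51, array([298.3, 222.4]))]] [431.106  -41.5067 174.2463]
guide [[(0.4, array([309.1, 169.1]))], []]
```

View pics/i.png

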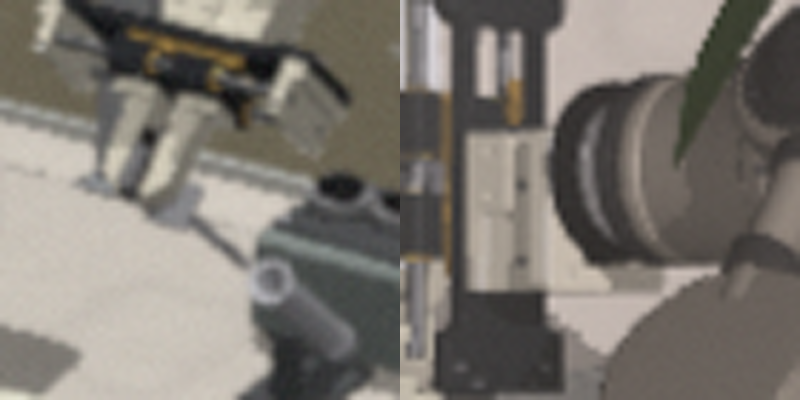

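```bash
cat > g.py <<'E'
from e import *
S=np.load("S3.npy",allow_pickle=True).item()
o=readout.get_obs();Q=R.from_euler("xyz",o["tcp_rot"]);P=o["tool_pos"]
for a in(-172,-140,-112,-92,-52): print(a,proj(S,P+Q.apply((a,0,-43.6))), (proj(S,P+Q.apply((a,0,-43.6)))-[260,120])*400/70)
for m in((440,-154,114),(437,-154,114),(440,-157,114),(440,-154,108)): q=proj(S,m);print("mouth",m,q,(q-[260,120])*400/70)
f=S["frame"][155:180,288:322]
cv2.imwrite("pics/j.png",cv2.resize(f,None,fx=23,fy=23,interpolation=cv2.INTER_CUBIC)[:,:,::-1])
E
python3 g.py
```

```text
-172 [303.0727 165.3603] [246.13   259.2016]
-140 [300.0022 162.6623] [228.5838 243.7844]
-112 [297.2309 160.2277] [212.7481 229.8728]
-92 [295.2012 158.4449] [201.1494 219.685 ]
-52 [291.01   154.7643] [177.2    198.6531]
mouth (440, -154, 114) [306.7606 168.5719] [267.2036 277.5536]
mouth (437, -154, 114) [307.441  168.7646] [271.0913 278.6546]
mouth (440, -157, 114) [307.1273 168.295 ] [269.2987 275.9714]
mouth (440, -154, 108) [306.6691 169.9561] [266.6808 285.4632]
```

View pics/j.png

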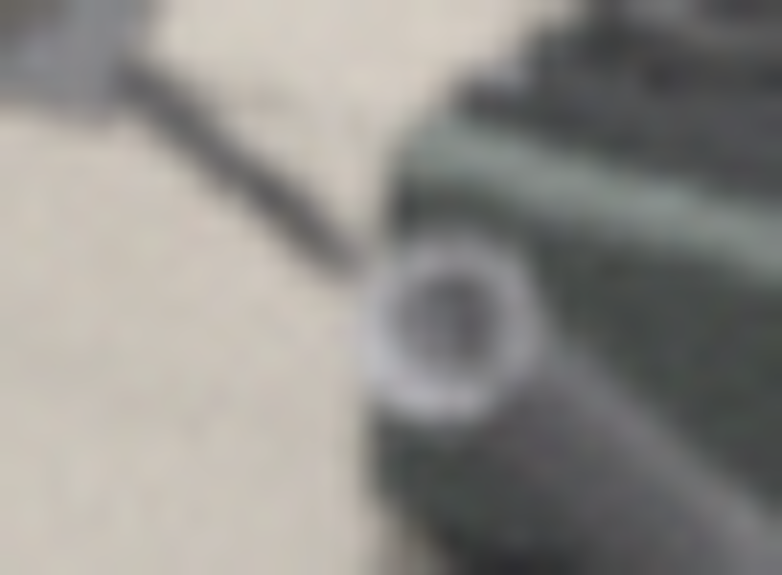

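Request:
step_arm --series "1 -0.1 0 -0.04 0 0 0;1 -0.2 0 -0.04 0 0 0;1 -0.3 0 -0.04 0 0 0;1 -0.4 0 -0.04 0 0 0;1 -0.4 0 -0.04 0 0 0"

```text
time: 19.05
tool_pos: [445.9, 9.4, 198.0]
tcp_rot: [-3.14, -0.699, 1.529]
contact_force: [-0.4, 0.3, -0.6]
grip_width: 12.4
finger_force: 29.9
```

Request:
step_arm --series "1 -0.05 0 0 0 0 0;1 -0.1 0 0 0 0 0;1 -0.15 0 0 0 0 0;1 -0.2 0 0 0 0 0;1 -0.2 0 0 0 0 0"

```text
time: 19.55
tool_pos: [445.6, -2.3, 188.3]
tcp_rot: [-3.141, -0.698, 1.531]
contact_force: [-0.1, 0.4, -0.2]
grip_width: 11.6
finger_force: 29.9
```

```bash
cat > k.py <<'E'
from e import *
plan([tcp(0),tcp(-120)],rpy)
S=vision.capture("scene")
f=S["frame"][150:185,285:325]
import sys
cv2.imwrite(f"pics/{sys.argv[1]}.png",cv2.resize(f,None,fx=16,fy=16,interpolation=cv2.INTER_CUBIC)[:,:,::-1])
E
python3 k.py k1
```

```text
t 19.55 p [445.6  -2.3 188.3] e [-3.141  -0.6982  1.5311] q [-0.628  0.381  1.752  0.568  1.464 -0.784] F [-0.1  0.4 -0.2] w 11.6 29.9
[446.1338   5.6674 191.1599] -> 0.0999 0.0031 0.037 0.0 -0.0 -0.0002
[442.605  -86.1902 114.0254] -> -1.4001 0.0047 0.0369 0.0 -0.0 -0.0002
```

Request:
step_arm --series "1 -0.05 0 0 0 0 0;1 -0.1 0 0 0 0 0;1 -0.15 0 0 0 0 0;1 -0.2 0 0 0 0 0;1 -0.2 0 0 0 0 0"

```text
time: 20.1
tool_pos: [445.0, -14.7, 177.9]
tcp_rot: [-3.141, -0.698, 1.531]
contact_force: [0.1, 0.7, -0.1]
grip_width: 11.9
finger_force: 29.9
```

Request:
step_arm --series "1 -0.05 0 0 0 0 0;1 -0.1 0 0 0 0 0;1 -0.1 0 0 0 0 0;1 -0.1 0 0 0 0 0"

```text
time: 20.5
tool_pos: [444.9, -20.5, 173.1]
tcp_rot: [-3.141, -0.698, 1.531]
contact_force: [-0.5, -0.8, -0.6]
grip_width: 12.1
finger_force: 29.9
```

Request:
step_arm --series "1 0 0.03 0 0 0 0;1 0 0.05 0 0 0 0;1 0 0.05 0 0 0 0"

```text
time: 20.8
tool_pos: [448.6, -20.3, 173.1]
tcp_rot: [-3.14, -0.699, 1.531]
contact_force: [-0.9, 0.6, -1.3]
grip_width: 12.2
finger_force: 29.9
```

Request:
step_arm --series "1 0 -0.05 0 0 0 0;1 0 -0.1 0 0 0 0;1 0 -0.1 0 0 0 0"

```text
time: 21.1
tool_pos: [441.2, -20.4, 173.4]
tcp_rot: [3.139, -0.698, 1.533]
contact_force: [3.3, 1.2, -2.1]
grip_width: 11.9
finger_force: 30.1
```

Request:
step_arm --series "1 0 0.05 0.04 0 0 0;1 0 0.05 0.04 0 0 0;1 0 0.05 0.04 0 0 0"

```text
time: 21.4
tool_pos: [444.9, -18.3, 170.6]
tcp_rot: [-3.141, -0.698, 1.532]
contact_force: [-0.1, -0.5, -0.9]
grip_width: 12.1
finger_force: 30.0
```

Request:
step_arm --series "1 0 0 -0.08 0 0 0;1 0 0 -0.08 0 0 0;1 0 0 -0.08 0 0 0"

```text
time: 21.7
tool_pos: [444.8, -22.6, 175.7]
tcp_rot: [3.142, -0.698, 1.532]
contact_force: [-1.0, -0.2, -0.9]
grip_width: 12.2
finger_force: 30.0
```

Request:
step_arm --series "1 -0.05 0.02 0.04 0 0 0;1 -0.1 0.02 0.04 0 0 0;1 -0.15 0.02 0.04 0 0 0;1 -0.15 0.02 0.04 0 0 0"

```text
time: 22.1
tool_pos: [446.1, -30.2, 165.0]
tcp_rot: [-3.141, -0.698, 1.531]
contact_force: [-0.5, -1.0, -0.4]
grip_width: 12.1
finger_force: 30.0
```

Request:
step_arm --series "1 -0.05 0 0 0 0 0;1 -0.1 0 0 0 0 0;1 -0.15 0 0 0 0 0;1 -0.15 0 0 0 0 0"

```text
time: 22.5
tool_pos: [445.7, -39.3, 157.3]
tcp_rot: [-3.141, -0.698, 1.531]
contact_force: [-0.5, -0.9, -1.1]
grip_width: 12.2
finger_force: 30.0
```

Request:
step_arm --series "1 -0.05 0 0 0 0 0;1 -0.1 0 0 0 0 0;1 -0.15 0 0 0 0 0;1 -0.2 0 0 0 0 0;1 -0.2 0 0 0 0 0"

```text
time: 23.0
tool_pos: [445.2, -51.6, 147.0]
tcp_rot: [-3.141, -0.698, 1.531]
contact_force: [-0.5, -1.4, -1.4]
grip_width: 11.7
finger_force: 30.0
```

Request:
step_arm --series "1 0 0.04 0 0 0 0;1 0 0.04 0 0 0 0;1 0 0.04 0 0 0 0"

```text
time: 23.3
tool_pos: [447.8, -51.3, 147.1]
tcp_rot: [-3.139, -0.698, 1.531]
contact_force: [-4.8, -2.7, -2.1]
grip_width: 11.7
finger_force: 30.3
```

Request:
step_arm --series "1 0 -0.08 0 0 0 0;1 0 -0.08 0 0 0 0;1 0 -0.08 0 0 0 0"

```text
time: 23.6
tool_pos: [442.4, -50.9, 147.8]
tcp_rot: [3.14, -0.698, 1.532]
contact_force: [-0.2, 0.1, -0.7]
grip_width: 11.8
finger_force: 30.0
```

Request:
step_arm --series "1 0 0.04 0.04 0 0 0;1 0 0.04 0.04 0 0 0;1 0 0.04 0.04 0 0 0"

```text
time: 23.9
tool_pos: [445.4, -49.0, 145.1]
tcp_rot: [-3.141, -0.698, 1.532]
contact_force: [-2.7, -1.0, 2.8]
grip_width: 11.9
finger_force: 30.0
```

Request:
step_arm --series "1 0 0 -0.08 0 0 0;1 0 0 -0.08 0 0 0;1 0 0 -0.08 0 0 0"

```text
time: 24.2
tool_pos: [445.0, -53.0, 149.9]
tcp_rot: [-3.141, -0.699, 1.531]
contact_force: [-1.9, 1.8, -0.6]
grip_width: 11.6
finger_force: 30.0
```

Request:
step_arm --series "1 -0.05 -0.02 0.04 0 0 0;1 -0.1 -0.02 0.04 0 0 0;1 -0.15 -0.02 0.04 0 0 0;1 -0.2 -0.02 0.04 0 0 0;1 -0.2 -0.02 0.04 0 0 0"

```text
time: 24.7
tool_pos: [443.3, -63.9, 136.7]
tcp_rot: [-3.141, -0.698, 1.531]
contact_force: [-0.1, -0.5, -0.6]
grip_width: 11.9
finger_force: 30.0
```

Request:
step_arm --series "1 -0.05 0 0 0 0 0;1 -0.1 0 0 0 0 0;1 -0.15 0 0 0 0 0;1 -0.15 0 0 0 0 0"

```text
time: 25.1
tool_pos: [442.9, -73.0, 129.1]
tcp_rot: [-3.141, -0.698, 1.531]
contact_force: [0.2, -1.2, 0.0]
grip_width: 11.7
finger_force: 30.0
```

```bash
python3 e.py
```

```text
t 25.10 p [442.9 -73.  129.1] e [-3.1413 -0.6978  1.5312] q [-0.74   0.514  1.724  0.52   1.421 -0.918] F [ 0.2 -1.2  0. ] w 11.7 30.0
[447.3101  36.2866 216.8714] -> 1.7524 0.0014 0.0372 0.0001 0.0001 -0.0001
[446.5749  17.1496 200.8017] -> 1.4399 0.0017 0.0373 0.0001 0.0001 -0.0001
[442.605  -86.1902 114.0254] -> -0.2476 0.0033 0.0379 0.0001 0.0001 -0.0001
[-3.1416 -0.6981  1.5324]
```

Request:
step_arm --series "1 -0.05 0 0 0 0 0;1 -0.1 0 0 0 0 0;1 -0.15 0 0 0 0 0;1 -0.15 0 0 0 0 0"

```text
time: 25.5
tool_pos: [442.5, -82.1, 121.3]
tcp_rot: [-3.141, -0.698, 1.531]
contact_force: [-0.7, -1.3, -0.3]
grip_width: 11.8
finger_force: 30.0
```

Request:
step_arm --series "1 -0.03 0 0 0 0 0;1 -0.06 0 0 0 0 0;1 -0.06 0 0 0 0 0"

```text
time: 25.8
tool_pos: [442.3, -85.6, 118.5]
tcp_rot: [-3.141, -0.698, 1.532]
contact_force: [-0.3, -1.1, -0.9]
grip_width: 11.6
finger_force: 30.0
```

Request:
step_arm --series "1 -0.03 0 0 0 0 0;1 -0.05 0 0 0 0 0;1 -0.05 0 0 0 0 0"

```text
time: 26.1
tool_pos: [442.2, -87.8, 116.6]
tcp_rot: [3.142, -0.7, 1.532]
contact_force: [0.2, 2.8, 4.2]
grip_width: 11.5
finger_force: 30.0
```

Request:
step_arm --series "1 -0.01 0 0 0 0 0;1 -0.02 0 0 0 0 0;1 -0.02 0 0 0 0 0;1 -0.02 0 0 0 0 0;1 -0.02 0 0 0 0 0"

```text
time: 26.6
tool_pos: [442.2, -87.8, 116.5]
tcp_rot: [3.141, -0.702, 1.533]
contact_force: [-0.3, 7.5, 10.0]
grip_width: 12.0
finger_force: 30.0
```

```bash
python3 k.py k2
```

```text
t 26.60 p [442.2 -87.8 116.5] e [ 3.1413 -0.7023  1.5327] q [-0.763  0.547  1.711  0.511  1.417 -0.946] F [-0.3  7.5 10. ] w 12.0 30.0
[446.1338   5.6674 191.1599] -> 1.4951 0.0048 0.0433 0.0 -0.0007 0.0
[442.605  -86.1902 114.0254] -> -0.0049 0.0044 0.0371 0.0 -0.0007 0.0
```

View pics/k2.png

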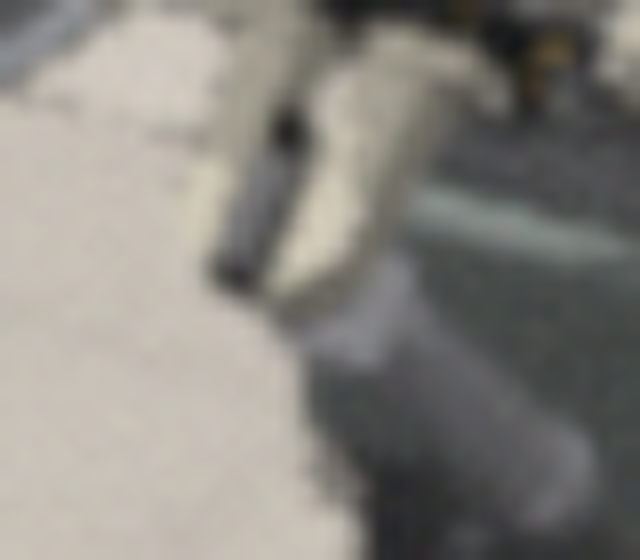

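The collar (crop ~(350,320)) sits on the tube mouth, with the handle gripped above it. Now drawing it out.

Request:
step_arm --series "1 0.1 0 0 0 0 0;1 0.3 0 0 0 0 0;1 0.5 0 0 0 0 0;1 0.7 0 0 0 0 0;1 0.9 0 0 0 0 0;1 1 0 0 0 0 0;1 1 0 0 0 0 0"

```text
time: 27.35
tool_pos: [444.7, -27.5, 167.4]
tcp_rot: [3.14, -0.697, 1.534]
contact_force: [0.1, 0.1, -1.9]
grip_width: 11.9
finger_force: 30.0
```

Request:
step_arm --series "1 0.25 0 0 0 0 0;1 0.5 0 0 0 0 0;1 0.75 0 0 0 0 0;1 1 0 0 0 0 0;1 1 0 0 0 0 0;1 1 0 0 0 0 0;1 1 0 0 0 0 0"

```text
time: 28.05
tool_pos: [446.9, 32.2, 217.2]
tcp_rot: [-3.14, -0.698, 1.53]
contact_force: [-0.4, -0.8, -0.9]
grip_width: 11.7
finger_force: 30.0
```

```bash
python3 - <<'E'
from h import *
from scipy.spatial.transform import Rotation as R
plan([(440,167+9,108)],(np.pi,0,np.pi/2))
E
```

```text
t 28.05 p [446.9  32.2 217.2] e [-3.1403 -0.698   1.5304] q [-0.566  0.322  1.749  0.591  1.487 -0.705] F [-0.4 -0.8 -0.9] w 11.7 30.0
(440, 176, 108) -> 0.4961 -0.1553 2.1975 0.002 -0.1111 -0.0061
```

```bash
python3 - <<'E'
from h import *
plan([(460,85,217),(485,185,170)],(np.pi,0,np.pi/2))
E
```

```text
t 28.05 p [446.9  32.2 217.2] e [-3.1403 -0.698   1.5304] q [-0.566  0.322  1.749  0.591  1.487 -0.705] F [-0.4 -0.8 -0.9] w 11.7 30.0
(460, 85, 217) -> 0.5088 0.1381 0.4293 0.002 -0.1111 -0.0061
(485, 185, 170) -> 1.0977 0.4015 1.6899 0.002 -0.1111 -0.0061
```

Request:
step_arm --series "1 0.5 0.14 0.43 0 0 0;1 0.5 0.14 0.43 0 0 0;1 0.5 0.14 0.43 0.002 -0.1111 -0.0061;1 0.5 0.14 0.43 0.002 -0.1111 -0.0061;1 0.5 0.14 0.43 0.002 -0.1111 -0.0061;1 0.5 0.14 0.43 0.002 -0.1111 -0.0061;1 0.5 0.14 0.43 0.002 -0.1111 -0.0061;1 0.5 0.14 0.43 0.002 -0.1111 -0.0061;1 0.5 0.14 0.43 0.002 -0.1111 -0.0061"

```text
time: 28.95
tool_pos: [459.9, 85.3, 216.5]
tcp_rot: [-3.141, -0.001, 1.573]
contact_force: [-1.2, -0.3, -1.8]
grip_width: 12.1
finger_force: 30.0
```

```bash
python3 - <<'E'
from h import *
plan([(485,160,217),(485,185,108)],(np.pi,0,np.pi/2))
E
```

```text
t 28.95 p [459.9  85.3 216.5] e [-3.1409e+00 -1.4000e-03  1.5726e+00] q [1.800e-02 2.250e-01 1.646e+00 1.000e-03 1.271e+00 1.600e-02] F [-1.2 -0.3 -1.8] w 12.1 30.0
(485, 160, 217) -> 0.9334 0.3158 -0.0047 -0.0001 -0.0002 0.0003
(485, 185, 108) -> 1.244 0.3174 1.3582 -0.0001 -0.0002 0.0003
```

Request:
step_arm --series "1 0.5 0.2 0 0 0 0;1 0.93 0.32 0.2 0 0 0;1 0.93 0.32 0.5 0 0 0;1 0.93 0.32 0.5 0 0 0"

```text
time: 29.35
tool_pos: [483.9, 158.3, 173.8]
tcp_rot: [-3.135, 0.0, 1.57]
contact_force: [-0.1, -0.2, -0.7]
grip_width: 11.8
finger_force: 30.0
```

Request:
step_arm --series "1 0.15 0 0.4 0 0 0;1 0.3 0 0.7 0 0 0;1 0.3 0 0.85 0 0 0;1 0.3 0 0.85 0 0 0;1 0.3 0 0.85 0 0 0;1 0.3 0 0.85 0 0 0;1 0.3 0 0.85 0 0 0;1 0.3 0 0.85 0 0 0"

```text
time: 30.15
tool_pos: [486.3, 183.4, 110.1]
tcp_rot: [3.139, -0.0, 1.571]
contact_force: [-0.2, 0.2, -0.7]
grip_width: 12.0
finger_force: 30.0
```

```bash
python3 - <<'E'
from h import *
np.set_printoptions(precision=1,suppress=True)
plan([])
S=vision.capture("scene");T=vision.capture("top")
o=readout.get_obs();Q=R.from_euler("xyz",o["tcp_rot"])
X=o["tool_pos"]+Q.apply((-172,0,-43.6));print(X,proj(S,X),proj(T,X))
r=[models.pinpoint(c,"gauge_tip") for c in(S,T)]
print([[(k["p"],np.array(k["position"])) for k in q[:2]] for q in r])
if all(r): print(tri(S,r[0][0]["position"],T,r[1][0]["position"]))
for t in("gauge","gauge_grip"):
    r=[models.pinpoint(c,t) for c in(S,T)]
    if all(r): print(t,tri(S,r[0][0]["position"],T,r[1][0]["position"]))
# rod pixels by height in the top depth
z=T["depth"]
for a in range(-52,-180,-10):
    Y=o["tool_pos"]+Q.apply((a,0,-43.6)); c=proj(T,Y); print(a,[ (dep(T,(c[0],c[1]+k)) or [0])[2] if False else (lambda v: None if v is None else round(v[2]))(dep(T,(c[0],c[1]+k))) for k in(-2,0,2)])
E
```

```text
t 30.15 p [486.3 183.4 110.1] e [ 3.1 -0.   1.6] q [ 0.2  0.4  1.7 -0.   1.   0.2] F [-0.2  0.2 -0.7] w 12.0 30.0
[486.1  11.5 153.3] [274.4 172.1] [281.2 208.5]
[[], [(0.48, array([280.4, 205.7])), (0.29, array([360.9, 226.9]))]]
gauge (array([483.2, 134.9, 149.5]), [np.float64(4.100965847543615), np.float64(4.100965847543586)])
-52 [480, 484, 486]
-62 [0, 152, 151]
-72 [1, 152, 151]
-82 [-1, 150, 149]
-92 [2, 150, 149]
-102 [2, 152, 146]
-112 [0, 149, 1]
-122 [36, 152, 38]
-132 [3, 149, 36]
-142 [5, 151, 6]
-152 [6, 152, 5]
-162 [4, 151, 5]
-172 [3, 3, 3]
```

```bash
python3 -c "
from plant import order
print(order.close_job())"
```

```text
the job is handed in; nothing more can be done
None
```

I pressed the three keys in order, seated the dip gauge in the tube and drew it out, and handed the job in with the gauge held level over the tray, its tip about 15 cm above the worktop. The hand-in gave no verdict. My first two tries at the large key stopped about 2 cm above it, because the fingertips sit about 25 mm higher than the reported position.

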